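# Reseat the proud filter cap in the office pantry

### The job

The cap on the blue water filter is sitting on top of its thread. Without touching the other two filters, turn the blue cap counter-clockwise (seen from above) until it drops into the thread start, then turn it clockwise all the way to its stop and let go. Do not force it clockwise while it still stands proud.

Things in the scene. Friction and masses are not known exactly. Their poses are not given: they have to be found in the camera images.
- blue_turn (a joint): Turn of the blue cap, rad, growing clockwise seen from above. 0: wing in line with the wide red marks on the collar, the thread start; from -0.25 (backward stop) to 0.25 its two lugs clear the notches and it can sink 12 mm. Starts at 0.45 to 0.8, lugs on top of the lip. 1.25: wing in line with the narrow black ticks, the forward stop; the lugs pass under the lip only when fully down. Turns easily.
- blue_grip (a point): Grip point on the blue cap's axis, 10 mm below the top of its wing (upright bar 52 x 14 mm, 34 mm high, along point x; z up); the cap's 65 mm disc lies 24 mm below it. Height 169 mm proud, 157 mm dropped. 150 g; sinks by itself at the notches if free; held in fingers, lower it with them, pushing lightly. It cannot lift off. Its white housing, 115 mm across with a blue band, is fixed to the counter.
- grey_filter: White upright water-filter housing, 115 mm across, 123 mm tall to its collar, with a dark grey band and a dark grey cap already locked home (wing in line with the black ticks, wing top at height 167 mm). Fixed to the counter. Origin: centre of its underside. Leave it alone.
- green_filter: White upright water-filter housing, 115 mm across, 123 mm tall to its collar, with a green band and a green cap already locked home (wing in line with the black ticks, wing top at height 167 mm). Fixed to the counter. Origin: centre of its underside. Leave it alone.
Things that resemble listed ones, but are neither listed nor needed, are in the scene too. What is shaped like the part that bears blue_turn but orange or pink is not meant.

How it is judged:
By the outcome, as a careful person would: the job done as asked, in the order asked, and still so for the second after the job is handed in, with the robot touching nothing.
It also fails if it takes over 38 s, if anything falls off the work surface, if the arm or the gripper's body presses on something with over 40 N, if the wrist force passes 120 N, or if a joint passes its speed limit or range.

### The arm

A 6-joint arm with a two-finger parallel gripper is mounted at the origin on the work surface. World frame = base frame: x ahead of the robot, y to its left, z up, the work surface at z = 0. Lengths are in m, angles in degrees, forces in N, time in s.
With the tool pointing down it reaches from about 0.4 to 0.825 m from the base axis. Payload 7 kg.
Tool frame: the origin (TCP) lies midway between the tips of the shut fingers; the grasp point (between the pads) lies 19 mm behind it; z points along the fingers, y is the line along which they close (so a half turn about z gives the same grasp; the last joint's range is limited). The gripper opens to 88 mm and grips with 3 to 60 N. Pads are 19 mm wide; open, the fingers measure 130 mm over their backs; the gripper's body (78 mm by 193 mm) begins 47 mm behind the grasp point.
Start: joints at [-51.331, 20.546, 0.682, 0, -70.136, -16.507], TCP at [0.255, -0.625, 0.227] pointing down, gripper open.
Joint ranges: [-176.03, 176.03], [-82.01, 121.73], [-58.28, 71.71], [-173.87, 95.51], [-174.79, -0.11], [-173.66, 173.66]. Speed limits (degrees/s): [136.94, 136.94, 172.46, 180, 180, 180].

### API

Orientations are given as a 3x3 rotation matrix whose columns are the frame's x, y, z axes.
In Python, from rig import robot gives the robot as it stands. Calls block until the motion is done:
- robot.goto(position, orientation): joint-space move of the TCP to a pose.
- robot.servo_line(position, ori=None, speed=0.15): straight line of the TCP; ori=None keeps the orientation; speed is the mean speed in m/s.
- robot.movej(angles): joint-space move.
- robot.move_gripper(opening): opening from 0.0 (shut) to 1.0 (fully open); the grip force is fixed at half the most; returns when the fingers have stopped.
- robot.dwell(seconds).
- robot.ik(position, orientation): joint angles nearest the present ones, or None.
- robot.grab_frame(name): name is "scene" or "top" or "wrist"; returns (picture, depth): 480x640x3 uint8, red, green, blue; 480x640 float32, m along the optical axis (not along the pixel's ray), 0 where there is no reading.
- robot.camera_info(name): a dict with "vfov" (degrees; the focal length in pixels is half the picture's height over the tangent of half this angle, whatever the lens; pixels are square), "cx", "cy" (the principal point, pixels), "view" (4x4, takes a point from world to camera coordinates); the wrist camera has in their place "T_tool_cam" (4x4, takes a point from camera to tool coordinates, whose origin is the TCP and whose axes are the flange's). Camera axes: x right, y down, z forward; pixel columns grow to the right and rows downward; lengths in m; the calibration is good to about 2 mm. A picture is of the moment at which its call begins: read the wrist's pose just before it. camera_info takes no time and is no camera call.
A pose or a line that the arm cannot do raises robot.Unreachable and nothing moves.
- robot.job_done(): hands the job in; it is judged then, once.
Readings, each from a call of its own:
- robot.read_t(): time.
- robot.read_qpos(): joint angles.
- robot.read_qvel(): joint speeds.
- robot.read_effort(): joint torques, N m.
- robot.read_position(): TCP position.
- robot.read_tcp_rot(): TCP orientation.
- robot.read_force(): force on the tool from outside, world axes, zero at the start.
- robot.read_ft_torque(): the same for the moment, N m.
- robot.read_grip_width(): opening from 0.0 (shut) to 1.0 (fully open).
- robot.read_finger_force(): force on a finger pad.
Only numpy, scipy, OpenCV 4.12 (cv2) and the standard library are available. Lean on these libraries where they do the work, as an engineer would, in place of code of your own. Each camera call takes 0.05 s, during which the arm holds its last target. There are 200 camera calls.

## Working session

There is one attempt and no reset: what is moved stays moved. The work goes in short steps, each a Python script; the robot and the scene stay as the last script left them, time stands still between calls to the robot, and variables do not carry over. Pictures are saved under pics/ and viewed, at most 10 in all, crops included, and the job is handed in when it is done.

```bash
ls; mkdir -p pics
cat > h.py <<'E'
from rig import robot
import numpy as np, cv2
def save(n,im): cv2.imwrite('pics/'+n,cv2.cvtColor(im,cv2.COLOR_RGB2BGR))
def cam(name):
    c=robot.camera_info(name); f=240/np.tan(np.radians(c['vfov'])/2)
    return f,c
def pts(name,d,uv):
    f,c=cam(name); uv=np.asarray(uv,float); z=d[uv[:,1].astype(int),uv[:,0].astype(int)]
    p=np.c_[(uv[:,0]-c['cx'])/f*z,(uv[:,1]-c['cy'])/f*z,z,np.ones(len(z))]
    return (np.linalg.inv(c['view'])@p.T).T[:,:3]
E
python3 - <<'E'
from h import *
for n in ('top','scene'):
    im,d=robot.grab_frame(n); save(n+'0.png',im); np.savez('pics/'+n+'0.npz',im=im,d=d)
    c=robot.camera_info(n); print(n,{k:(np.round(v,3).tolist() if k=='view' else v) for k,v in c.items()})
print(robot.read_t(),robot.read_tcp_rot(),robot.camera_info('wrist'))
E
```

```text
pics
top {'vfov': 50.26109201978463, 'cx': 320.29248783273, 'cy': 232.01517348614493, 'view': [[0.022, -1.0, 0.022, -0.218], [-0.982, -0.026, -0.186, 0.421], [0.186, -0.017, -0.982, 1.456], [0.0, 0.0, 0.0, 1.0]]}
scene {'vfov': 53.82930823295319, 'cx': 319.4842955183027, 'cy': 244.01836424582226, 'view': [[-0.94, -0.342, 0.005, 0.34], [-0.282, 0.77, -0.573, 0.353], [0.192, -0.539, -0.82, 1.185], [0.0, 0.0, 0.0, 1.0]]}
0.1 [[-9.26168127e-01 -3.77110271e-01 -6.66516772e-04]
 [-3.77110839e-01  9.26167228e-01  1.29686751e-03]
 [ 1.28243933e-04  1.45246805e-03 -9.99998937e-01]] {'vfov': 66.8667410704162, 'cx': 324.1958793381781, 'cy': 239.40166189673909, 'T_tool_cam': array([[-6.95294148e-04, -9.54457733e-01, -2.98345358e-01,
         7.99954000e-02],
       [ 9.99999371e-01, -9.26178300e-04,  6.32502989e-04,
         6.97974607e-04],
       [-8.80018365e-04, -2.98344730e-01,  9.54457777e-01,
        -1.58280245e-01],
       [ 0.00000000e+00,  0.00000000e+00,  0.00000000e+00,
         1.00000000e+00]])}
```

View pics/top0.png

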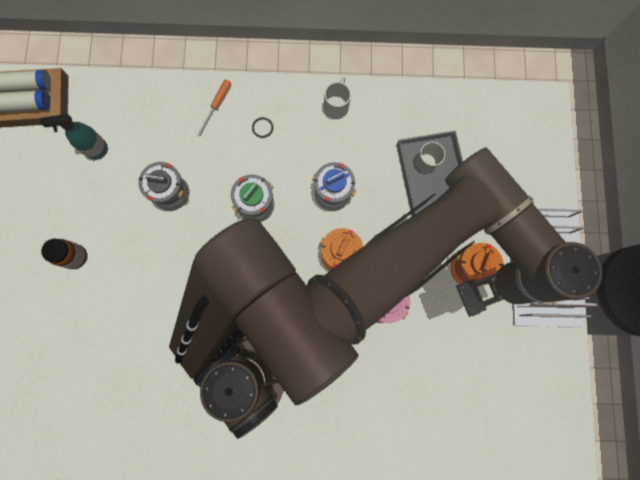

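View pics/scene0.png

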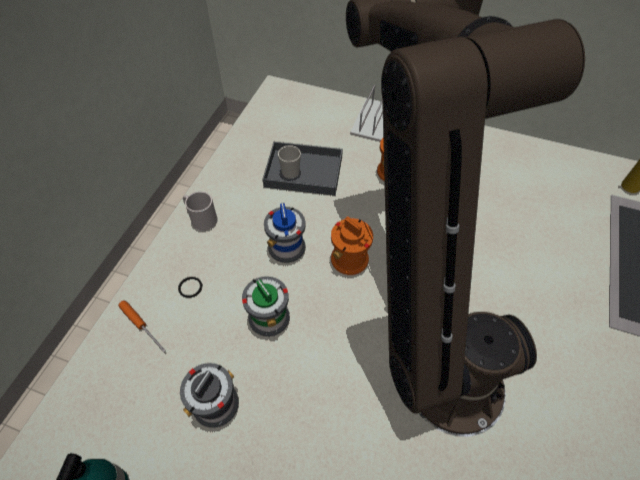

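The top view shows the blue cap near (335,181), green near (252,195) and grey near (160,182). The orange and pink objects are lookalikes. In the scene view the blue cap is at about (285,218).

Run:
```python
from h import *
z=np.load('pics/top0.npz'); im,d=z['im'],z['d']
hsv=cv2.cvtColor(im,cv2.COLOR_RGB2HSV)
m=((hsv[...,0]>105)&(hsv[...,0]<130)&(hsv[...,1]>110))
m[:, :300]=0; m[:,380:]=0; m[:140]=0;m[220:]=0
v,u=np.nonzero(m); P=pts('top',d,np.c_[u,v]); print(len(P),P.min(0),P.max(0))
for lo,hi in((.12,.16),(.16,.2)):
    Q=P[(P[:,2]>lo)&(P[:,2]<hi)]
    if len(Q)>5:
        C=np.cov(Q[:,:2].T);w,V=np.linalg.eigh(C);print(lo,len(Q),Q.mean(0),cv2.minEnclosingCircle(Q[:,:2].astype(np.float32)),np.sqrt(w),np.degrees(np.arctan2(V[1,1],V[0,1])))
# red marks, black ticks around
m2=((hsv[...,0]<6)|(hsv[...,0]>172))&(hsv[...,1]>120); m2[:,:300]=0;m2[:,370:]=0;m2[:150]=0;m2[:220][210:]=0
v,u=np.nonzero(m2[:215]);print(np.c_[u,v].tolist())
save('crop.png',cv2.resize(im[140:225,290:380],None,fx=6,fy=6,interpolation=cv2.INTER_CUBIC))
for g in ((252,195),(160,182)): print(pts('top',d,[g]))
```

```text
296 [ 0.14749474 -0.28121876  0.12339726] [ 0.58723798 -0.18260008  1.51299482]
0.12 267 [ 0.55176017 -0.24195253  0.1450542 ] ((0.5569934844970703, -0.24213285744190216), 0.04489802569150925) [0.01750141 0.01805469] 105.94463882866273
0.16 28 [ 0.55200223 -0.24248801  0.1790515 ] ((0.5545499920845032, -0.2441619634628296), 0.024062182754278183) [0.00419897 0.01418267] 115.81962563387286
[[340, 164], [341, 164], [342, 164], [339, 165], [340, 165], [341, 165], [342, 165], [339, 166], [340, 166], [341, 166], [342, 166], [326, 197], [327, 197], [326, 198], [327, 198], [328, 198], [329, 198], [326, 199], [327, 199], [328, 199], [329, 199], [327, 200], [328, 200]]
[[ 0.50591846 -0.01588446  0.14250244]]
[[0.53216616 0.23485837 0.15550879]]
```

View pics/crop.png

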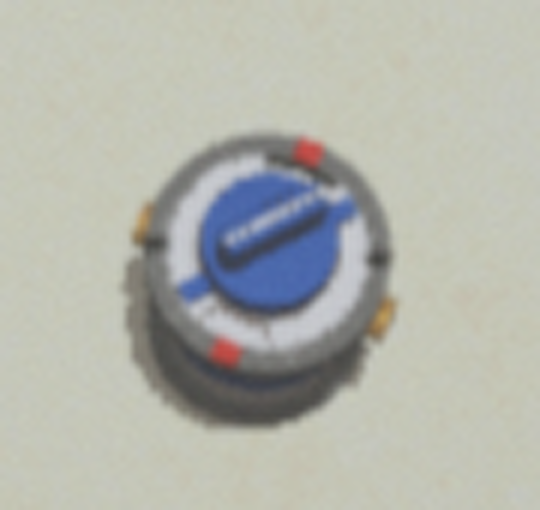

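The crop shows the wing running up-right, the red marks at (309,152) and (227,353) and the black ticks at (155,243) and (380,257). That puts the wing yaw near -64°, red near -22°, and the turn at about 0.7 rad. Next I hover for a wrist view.

```bash
cat >> h.py <<'E'
def R(a):
    a=np.radians(a); x=np.array([np.cos(a),np.sin(a),0]); z=np.array([0,0,-1.]); return np.c_[x,np.cross(z,x),z]
def wpts(d,uv,P,Rt,plane=None):
    f,c=cam('wrist'); uv=np.asarray(uv,float)
    r=np.c_[(uv[:,0]-c['cx'])/f,(uv[:,1]-c['cy'])/f,np.ones(len(uv))]
    T=c['T_tool_cam']; o=P+Rt@T[:3,3]; w=r@(Rt@T[:3,:3]).T
    s=d[uv[:,1].astype(int),uv[:,0].astype(int)] if plane is None else (plane-o[2])/w[:,2]
    return o+w*s[:,None]
E
python3 - <<'E'
from h import *
best=None
for a in (-64,116):
    q=[robot.ik([.552,-.242,.25],R(a+k)) for k in (50,0,-40)]
    print(a,[None if x is None else np.round(x,1).tolist() for x in q])
    if all(x is not None for x in q):
        m=max(abs(x[5]) for x in q)
        if best is None or m<best[0]: best=(m,a)
a=best[1]; robot.goto([.552,-.242,.25],R(a))
P,Rt=np.array(robot.read_position()),np.array(robot.read_tcp_rot()); im,d=robot.grab_frame('wrist')
save('w0.png',im); np.savez('pics/w0.npz',im=im,d=d,P=P,Rt=Rt); print(a,P,robot.read_t(),robot.read_force())
E
```

```text
-64 [[-5.1, 13.0, -6.8, 0.0, -70.2, 81.1], [-5.1, 13.0, -6.8, 0.0, -70.2, 31.1], [-5.1, 13.0, -6.8, 0.0, -70.2, -8.9]]
116 [[-5.1, 13.0, -6.8, 0.0, -70.2, -98.9], [-5.1, 13.0, -6.8, 0.0, -70.2, -148.9], [-5.1, 13.0, -6.8, 0.0, -70.2, 171.1]]
-64 [ 0.55163765 -0.24280871  0.24991   ] 1.9167 [0.38497649 0.05525899 0.19015658]
```

View pics/w0.png

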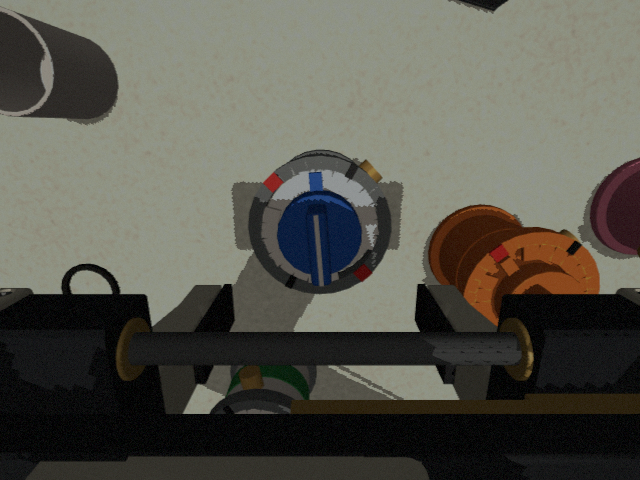

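The wrist view shows the blue wing vertical in the image around (318,240). The red marks are at (273,183) and (363,272), the ticks at (350,172) and (291,282), and the orange lookalike is at (535,285).

Run:
```python
from h import *
z=np.load('pics/w0.npz'); im,d,P,Rt=z['im'],z['d'],z['P'],z['Rt']
hsv=cv2.cvtColor(im,cv2.COLOR_RGB2HSV); H,S,V=cv2.split(hsv)
roi=np.zeros(H.shape,bool); roi[145:298,240:400]=1
def show(n,m,lo,hi):
    v,u=np.nonzero(m&(d>0)); Q=wpts(d,np.c_[u,v],P,Rt); Q=Q[(Q[:,2]>lo)&(Q[:,2]<hi)]; 
    w,E=np.linalg.eigh(np.cov(Q[:,:2].T)); r=cv2.minAreaRect(Q[:,:2].astype(np.float32))
    print(n,len(Q),Q.mean(0).round(4),'z',np.percentile(Q[:,2],[5,50,95]).round(4),'yaw',np.degrees(np.arctan2(E[1,1],E[0,1])).round(1),r); return Q
blue=roi&(H>105)&(H<130)&(S>90)
show('wing',blue,.170,.2); D=show('disc',blue,.13,.16); print(cv2.minEnclosingCircle(D[:,:2].astype(np.float32)))
red=roi&((H<6)|(H>172))&(S>130)
l=red.copy();l[:,320:]=0; r=red.copy(); r[:,:320]=0
A=show('r1',l,.05,.2).mean(0);B=show('r2',r,.05,.2).mean(0); print('red mid',(A+B)/2,'yaw',np.degrees(np.arctan2(*(A-B)[[1,0]])))
T=wpts(d,[(350,172),(291,282)],P,Rt);print('ticks',T.mean(0),np.degrees(np.arctan2(*(T[0]-T[1])[[1,0]])),T)
o=(H>5)&(H<20)&(S>150);o[:,:420]=0
show('orange',o,.0,.3)
```

```text
wing 1171 [ 0.5574 -0.2436  0.1784] z [0.176  0.1788 0.18  ] yaw 119.9 ((0.556442379951477, -0.24158288538455963), (0.014029241167008877, 0.0511443093419075), 30.048294067382812)
disc 4132 [ 0.558  -0.2451  0.145 ] z [0.1433 0.1452 0.1464] yaw -149.4 ((0.5564010143280029, -0.24149009585380554), (0.06388211995363235, 0.06385980546474457), 59.128543853759766)
((0.5574114918708801, -0.24323579668998718), 0.03423750028014183)
r1 216 [ 0.6053 -0.259   0.1251] z [0.1238 0.1251 0.1264] yaw 121.6 ((0.5803816318511963, -0.22873982787132263), (0.015301818959414959, 0.09293728321790695), 39.53093338012695)
r2 185 [ 0.5078 -0.2228  0.125 ] z [0.1235 0.1251 0.1262] yaw 65.4 ((0.5075653195381165, -0.22238776087760925), (0.012801372446119785, 0.010816299356520176), 71.90519714355469)
red mid [ 0.55653292 -0.24090773  0.12506184] yaw -20.404571329373905
ticks [ 0.55641669 -0.24080106  0.12549482] -91.74772994194767 [[ 0.55483971 -0.29248326  0.1246103 ]
 [ 0.55799368 -0.18911886  0.12637934]]
orange 11916 [ 0.3921 -0.2823  0.0975] z [0.0116 0.1223 0.1452] yaw -135.2 ((0.37814760208129883, -0.2696561813354492), (0.261524498462677, 0.10153917968273163), 19.906713485717773)
```

Axis is at (0.5565,-0.2415), wing yaw -60°, red -20.3°, so the turn is about 0.69 rad. Grasping now, without turning yet.

```bash
cat >> h.py <<'E'
C=np.array([.5565,-.2415])
def st(t=''): print(t,round(robot.read_t(),2),np.round(robot.read_position(),4),'F',np.round(robot.read_force(),1),'M',np.round(robot.read_ft_torque(),2),'w',round(robot.read_grip_width()*88,1),'ff',robot.read_finger_force())
E
python3 - <<'E'
from h import *
robot.goto([*C,.20],R(-60)); robot.servo_line([*C,.153],speed=.08); st('down')
robot.move_gripper(.4); st('40'); robot.move_gripper(0.0); st('grip')
E
```

```text
down 2.98 [ 0.5568 -0.2416  0.1534] F [-0.7  0.   0.4] M [-0.03  0.17  0.04] w 88.1 ff 0.0
40 3.98 [ 0.5565 -0.2415  0.153 ] F [-0.   0.7  0.1] M [-0.05  0.19  0.03] w 35.4 ff 0.0
grip 4.47 [ 0.5558 -0.2419  0.153 ] F [-4.9 -1.7  2.5] M [-0.89  1.41  0.04] w 14.0 ff 29.98410254716873
```

Run:
```python
from h import *
C=np.array([.556,-.2418])
for a in (-50,-40,-30,-20): robot.goto([*C,.153],R(a)); st(a)
for z in np.arange(.151,.1385,-.002):
    robot.servo_line([*C,z],speed=.04); st(round(z,3))
    if robot.read_force()[2]>12: print('stop');break
robot.dwell(.1); st()
```

```text
-50 4.77 [ 0.5557 -0.2419  0.1531] F [-2.8 -1.2  2.6] M [-0.63  1.26  0.11] w 13.9 ff 29.98727649450302
-40 5.06 [ 0.5557 -0.2419  0.153 ] F [-4.3 -2.5  2.6] M [-0.78  1.48  0.12] w 13.8 ff 29.988068640232086
-30 5.35 [ 0.5557 -0.2419  0.1525] F [-2.6 -3.2 -0.7] M [-1.36  1.12 -0.02] w 13.9 ff 29.979506134986877
-20 5.64 [ 0.5557 -0.2419  0.1527] F [-3.2 -3.8 -1.1] M [-1.61  1.39  0.01] w 13.9 ff 29.979481101036072
0.151 5.89 [ 0.5556 -0.2419  0.1507] F [-3.3 -3.5 -2.5] M [-1.61  1.4   0.03] w 13.6 ff 29.980026483535767
0.149 6.14 [ 0.5556 -0.2419  0.1487] F [-3.2 -4.9 -1.7] M [-1.63  1.38  0.01] w 13.9 ff 29.980035424232483
0.147 6.39 [ 0.5556 -0.2419  0.1467] F [-3.3 -3.4 -1. ] M [-1.68  1.39  0.04] w 14.2 ff 29.979802072048187
0.145 6.64 [ 0.5557 -0.2419  0.1447] F [-3.9 -4.3 -1. ] M [-1.64  1.41  0.04] w 14.1 ff 29.979878962039948
0.143 6.89 [ 0.5557 -0.2419  0.1427] F [-3.7 -4.5 -1.2] M [-1.7   1.32  0.02] w 13.6 ff 29.97984141111374
0.141 7.14 [ 0.5557 -0.242   0.141 ] F [-4.4 -4.3  1. ] M [-1.43  1.61  0.02] w 13.7 ff 29.981735050678253
0.139 7.39 [ 0.556  -0.2421  0.1408] F [-7.  -1.7 11.5] M [-0.67  2.99 -0.02] w 14.2 ff 30.005598664283752
 7.49 [ 0.556  -0.2421  0.1408] F [-7.3 -1.5 11.4] M [-0.64  3.    0.03] w 13.8 ff 30.005566477775574
```

Dropped the full 12 mm and seated. Now turning clockwise to the stop, with light downward pressure.

Run:
```python
from h import *
C=np.array([.5558,-.242])
robot.servo_line([*C,.1400],speed=.04)
for a in (-30,-40,-50,-60,-70,-80,-87,-90,-92,-93,-94,-95):
    robot.goto([*C,.1400],R(a)); Rt=np.array(robot.read_tcp_rot()); m=robot.read_ft_torque()[2]
    print('yaw',np.degrees(np.arctan2(Rt[1,0],Rt[0,0])).round(2)); st(a)
    if abs(m)>.6: print('stop'); break
```

```text
yaw -30.4
-30 8.03 [ 0.5559 -0.2422  0.1409] F [-5.2 -1.8  5.8] M [-0.84  2.18 -0.03] w 13.7 ff 30.005523562431335
yaw -40.4
-40 8.32 [ 0.5559 -0.2421  0.1408] F [-6.5 -2.1  6.9] M [-0.81  2.15  0.02] w 13.9 ff 30.006382763385773
yaw -50.4
-50 8.62 [ 0.5559 -0.2421  0.1409] F [-5.4 -2.   6. ] M [-0.8   2.24 -0.02] w 14.4 ff 30.00710427761078
yaw -60.4
-60 8.91 [ 0.5559 -0.2421  0.1409] F [-5.8 -2.   5.5] M [-0.75  2.14 -0.03] w 13.8 ff 30.007698833942413
yaw -70.4
-70 9.2 [ 0.5559 -0.2421  0.1408] F [-5.2 -1.4  6.3] M [-0.72  2.22 -0.05] w 13.8 ff 30.00797688961029
yaw -80.39
-80 9.49 [ 0.5559 -0.2421  0.1408] F [-4.4 -2.2  6. ] M [-0.67  2.12 -0.  ] w 13.9 ff 30.007726550102234
yaw -87.4
-87 9.74 [ 0.5559 -0.2421  0.1408] F [-5.  -2.1  5.4] M [-0.66  2.19 -0.09] w 13.9 ff 30.007396638393402
yaw -90.38
-90 9.99 [ 0.5559 -0.2421  0.1409] F [-5.3 -1.6  6.6] M [-0.68  2.11 -0.03] w 14.1 ff 30.007114112377167
yaw -92.36
-92 10.24 [ 0.5559 -0.2421  0.1409] F [-5.3 -1.5  6.3] M [-0.64  2.08  0.07] w 13.9 ff 30.006215572357178
yaw -93.32
-93 10.49 [ 0.5559 -0.2421  0.1409] F [-4.7 -1.7  6.9] M [-0.66  2.11  0.25] w 14.2 ff 30.051009356975555
yaw -94.3
-94 10.74 [ 0.556  -0.2421  0.1408] F [-5.1 -1.   6.6] M [-0.62  2.07  0.48] w 14.1 ff 30.213289260864258
yaw -95.28
-95 10.99 [ 0.556  -0.242   0.1409] F [-5.7 -1.7  6.9] M [-0.66  2.1   0.64] w 14.0 ff 30.538945198059082
stop
```

Torque is climbing steadily from -93°, so it is at the stop. I'll relax slightly, release, retreat and check.

Run:
```python
from h import *
C=np.array([.5559,-.2421])
robot.goto([*C,.1409],R(-93)); st('relax'); robot.move_gripper(1.0); st('open')
robot.servo_line([*C,.25],speed=.12)
P,Rt=np.array(robot.read_position()),np.array(robot.read_tcp_rot()); im,d=robot.grab_frame('wrist'); save('w1.png',im)
H,S,V=cv2.split(cv2.cvtColor(im,cv2.COLOR_RGB2HSV)); roi=np.zeros(H.shape,bool); roi[145:298,240:400]=1
v,u=np.nonzero(roi&(H>105)&(H<130)&(S>90)&(d>0)); Q=wpts(d,np.c_[u,v],P,Rt); Q=Q[(Q[:,2]>.158)&(Q[:,2]<.2)]
print(len(Q),np.median(Q,0),cv2.minAreaRect(Q[:,:2].astype(np.float32))); st()
```

```text
relax 11.24 [ 0.5559 -0.2421  0.1409] F [-3.6 -2.6  1.9] M [-0.96  1.57  0.27] w 13.8 ff 30.041383802890778
open 12.52 [ 0.5559 -0.2421  0.1409] F [ 0.2  0.1 -0.2] M [-0.02  0.11  0.03] w 88.1 ff 0.0
1057 [ 0.5547129  -0.24452374  0.16678175] ((0.5561439990997314, -0.24165119230747223), (0.05085974931716919, 0.013872655108571053), 88.19806671142578)
 13.62 [ 0.5554 -0.242   0.2489] F [ 0.1 -0.1 -0.7] M [-0.    0.1  -0.03] w 87.9 ff 0.0
```

View pics/w1.png

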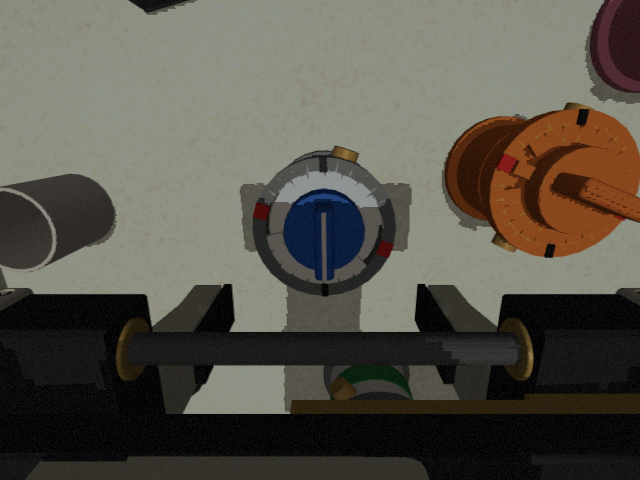

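The wing at (323,240) lines up with the black ticks at (323,163) and (325,289). Its yaw is -91.8° and its top is at 167 mm, so the cap is fully down and at the stop.

```bash
python3 -c "
from rig import robot
print(robot.job_done())"
```

```text
the job is handed in; nothing more can be done
None
```

The blue cap was turned counter-clockwise until it dropped 12 mm into the thread, then clockwise to its stop and released; the other two filters were not touched, and the job was handed in at about 14 s.

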